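Load the disc cutter

TASK

Load the jeweller's disc cutter: press down on top of the brass sheet that lies on the sprung floor of the cutter's feed channel, just firmly enough to grip it, and draw it toward you into the slot until it is fully home against the stop. Then stand the steel punch with the red band, upright, in the cutter's round hole so that it rests on the sheet, and let go. Do not mark the soft sheet by pressing hard, keep it fully home, and leave the two doming punches and the mallet where they are.

Things in the scene. Friction and masses are not known exactly. Their poses are not given: they have to be found in the camera images.
- cutter: Steel disc cutter, fixed, 210 long (x) by 160 wide (y), yaw within 20 degrees. Let into the bench, height varies by 12. Origin under the bed; x points from the head (near the robot) to the bed's rear, z up. Head: x -115 to -45, 44.5 high. Bed: a channel 63.5 wide along y = 0 between aluminium rails (tops at z = 25.5), from the slot mouth at x = -45 to a rear wall at x = 80, 38 high.
- cutter_hole (a point): Centre of the punch hole's mouth on the head's top face, (-75, 0, 44.5) in the cutter's frame. The hole is 22.4 across with a 3 mm chamfer and goes straight down through the 18 thick top plate into the slot; below it lies the sheet, when home, or else the bed.
- cutter_stop (a point): Middle of the stop face that closes the slot, hidden under the top plate, at (-100, 0, 24) in the cutter's frame, 12 tall; the sheet's front edge meets it when fully home. Slot as wide as the channel. Channel and slot share one sprung floor, at z = 20 when free, staying level: it gives softly (under 5 N) for 1 to 4.5 mm, different each time, then is firm (15 N per mm).
- sheet: Loose brass sheet, 110 (x) by 60 (y) by 4 thick, 0.18 to 0.29 kg, flat in the channel, top 1.5 below the rails. Origin at the centre of its underside; x as the cutter's. Home: origin at (-45, 0, 20) in the cutter's frame, 59 to 65 from the start. Only friction from above moves it: until pressed down to the firm part the fingers slip; then 10 to 18 N draws it, over 25 N marks it.
- punch: Loose steel punch with a red band near its top: a round bar 20 across, 70 tall, bevelled ends, 0.16 kg, upright on the dark wooden stand. Origin at the centre of its foot, z up. Seated in the hole on the sheet its foot is at z = 22 to 24 in the cutter's frame and its top at 92 to 94.
- stand: Dark wooden board fixed to the bench, 210 (x) by 70 (y) by 12 high, on which the three punches stand in a row along x, about 70 apart, in any order. Origin at the centre of its underside.
- domer0: Dark doming punch with a ball head, foot 22 across, ball 22 across, 69 tall, standing on the stand. Bystander. Origin at the centre of its foot.
- domer1: Dark doming punch with a ball head, foot 22 across, ball 16 across, 64 tall, standing on the stand. Bystander. Origin at the centre of its foot.
- mallet: Small wooden mallet lying on the bench, handle along its x, head 44 across and 80 wide at x = 70; 44 high. Bystander. Origin under the handle.
Things that resemble listed ones, but are neither listed nor needed, are in the scene too. There is more than one size of the sheet; the one meant has the size given above.

How it is judged:
By the outcome, as a careful person would: the job done as asked, in the order asked, and still so for the second after the job is handed in, with the robot touching nothing.
It also fails if it takes over 56 s, if anything falls off the work surface, if the arm or the gripper's body presses on something with over 40 N, if the wrist force passes 120 N, or if a joint passes its speed limit or range.

ROBOT

A 6-joint arm with a two-finger parallel gripper is mounted at the origin on the work surface. World frame = base frame: x ahead of the robot, y to its left, z up, the work surface at z = 0. Lengths are in m, angles in degrees, forces in N, time in s.
With the tool pointing down it reaches from about 0.4 to 0.825 m from the base axis. Payload 7 kg.
Tool frame: the origin (TCP) lies on the centre line of the jaws, within the pads' length; the fingertips stand 19 mm ahead of it and the grasp point (between the pads) is the TCP; z points along the fingers, y is the line along which they close (so a half turn about z gives the same grasp; the last joint's range is limited). The gripper opens to 88 mm and grips with 3 to 60 N. Pads are 19 mm wide; open, the fingers measure 130 mm over their backs; the gripper's body (78 mm by 193 mm) begins 47 mm behind the grasp point.
Start: joints at [92.309, 20.546, 0.682, 0, -70.136, -16.507], TCP at [0.166, 0.654, 0.246] pointing down, gripper open.
Joint ranges: [-176.03, 176.03], [-82.01, 121.73], [-58.28, 71.71], [-173.87, 95.51], [-174.79, -0.11], [-173.66, 173.66]. Speed limits (degrees/s): [136.94, 136.94, 172.46, 180, 180, 180].

INTERFACE

Orientations are given as [roll, pitch, yaw] about the fixed x, y, z axes, in that order (R = Rz(yaw) Ry(pitch) Rx(roll)).
In Python, from plant import get_state, capture, close_job gives the robot as it stands.
- The arm moves only by the tool apply_moves, never from a script. Its argument "targets" is a list of rows, each a list of 7 numbers: the opening, from 0 (shut) to 1 (fully open), then the shift along the tool's x, y, z normalised to -1 to 1, where 1 is 1000 mm, then the turn, a rotation vector about the tool's x, y, z normalised to -1 to 1, where 1 is 90 degrees. In form: [[claw, tx, ty, tz, ax, ay, az], ...]. A call has 1 to 20 rows; each row shifts and turns the commanded pose from where the row before left it, along the tool's axes as they then stand; what a row does not reach is not made up. A row lasts 1/12 s, in which the tool goes at most 41.7 mm and 7.16 degrees, less where a joint would pass 70% of its speed; a pose out of reach is approached as far as the arm can. A call with a number of a shift or a turn outside -1 to 1 is refused whole. A call with a gripper value outside its range is refused whole. The fingers move at their own pace and stop on an object; "newtons" is the grip in N (left out, the last holds). Time passes only in rows, so rows that do not move let the fingers close. It gives the time, the measured TCP pose, the force, the opening and the grip force at its end, in the units of the state.
- get_state(): the state, without advancing time (a new reading comes with each control period).
- capture(name): name is "scene" or "top" or "wrist"; returns a dict with "frame" (420x560x3 uint8, red, green, blue), "range_z" (420x560 float32, m along the optical axis (not along the pixel's ray), 0 where there is no reading), "camera_matrix" (3x3 intrinsics, pixels), "T" (4x4, takes a point from camera to world coordinates). Camera axes: x right, y down, z forward; pixel columns grow to the right and rows downward; lengths in m; the calibration is good to about 2 mm. The wrist camera is an equidistant fisheye: a pixel r from the principal point sees the ray r / f radians off the axis. A picture is of the moment at which its call begins.
- close_job(): hands the job in; it is judged then, once.
The state is a dict: "time_s": time; "joints": joint angles; "qd": joint speeds; "joint_torque": joint torques, N m; "tcp_pos": TCP position; "eef_rot": TCP orientation; "contact_force": force on the tool from outside, world axes, zero at the start; "moment": the same for the moment, N m; "gripper_width": finger opening in m; "gripper_force": force on a finger pad.
Only numpy, scipy, OpenCV 4.12 (cv2) and the standard library are available. Lean on these libraries where they do the work, as an engineer would, in place of code of your own. Each camera call takes 0.05 s, during which the arm holds its last target. There are 200 camera calls.

## Working session

There is one attempt and no reset: what is moved stays moved. The work goes in short steps, Python scripts to look and compute and a tool call to move; the robot and the scene stay as the last step left them, time stands still between calls to the robot, and variables do not carry over. Pictures are saved under pics/ and viewed, at most 10 in all, crops included, and the job is handed in when it is done.

Besides the shell and the picture viewer there is one more tool, called after "Emit:" by a JSON object that holds its "fn" and its "kwargs". apply_moves: Moves the arm, as the interface text tells. Scaled input: -1 to 1 covers 1000 mm each way for a shift and 90 degrees each way for a turn. Its arguments: {"type":"object","properties":{"targets":{"type":"array","items":{"type":"array","items":{"type":"number"}}},"newtons":{"type":"number"}},"required":["targets"]}

```bash
ls; mkdir -p pics
python3 - <<'E'
from plant import *
import cv2,numpy as np
print(get_state())
for n in("scene","top"):
    c=capture(n); np.savez(f"pics/{n}.npz",**c); cv2.imwrite(f"pics/{n}.png",cv2.resize(c["frame"][:,:,::-1],(800,600),interpolation=cv2.INTER_CUBIC))
    print(c["camera_matrix"],c["T"])
E
```

```text
pics
{'time_s': 0.0, 'joints': array([ 9.23098084e+01,  2.05930053e+01,  6.33483313e-01, -2.11341226e-02,
       -7.01361656e+01, -1.65068230e+01]), 'qd': array([-0.08997245,  0.0418732 ,  0.03610157,  0.06927873, -0.0061416 ,
        0.04698233]), 'joint_torque': array([ 1.57304448e-04, -5.82718956e+01,  2.93048841e+01,  6.99746355e+00,
        6.73916191e-03, -1.53012897e-04]), 'tcp_pos': array([0.16545469, 0.65392844, 0.24459955]), 'eef_rot': array([ 1.79902611e+02, -8.14201702e-03, -1.42042054e+01]), 'contact_force': array([0.01825177, 0.77292105, 1.03472338]), 'moment': array([ 0.02093667, -0.0547249 , -0.03114906]), 'gripper_force': 0.0, 'gripper_width': 0.08752314382039823}
[[476.44963842   0.         271.23166038]
 [  0.         476.44963842 201.75026945]
 [  0.           0.           1.        ]] [[-0.48656382  0.67956294 -0.5490445   1.02514419]
 [ 0.87344255  0.39191484 -0.28896518  0.19434798]
 [ 0.01880867 -0.62015883 -0.78425077  0.75772137]
 [ 0.          0.          0.          1.        ]]
[[545.6300845    0.         281.69130075]
 [  0.         545.6300845  203.41499059]
 [  0.           0.           1.        ]] [[-0.02837243 -0.99469472  0.09888085  0.42054374]
 [-0.99955712  0.02734391 -0.01174165 -0.04826423]
 [ 0.00897557 -0.0991702  -0.99503     1.14751521]
 [ 0.          0.          0.          1.        ]]
```

View pics/scene.png

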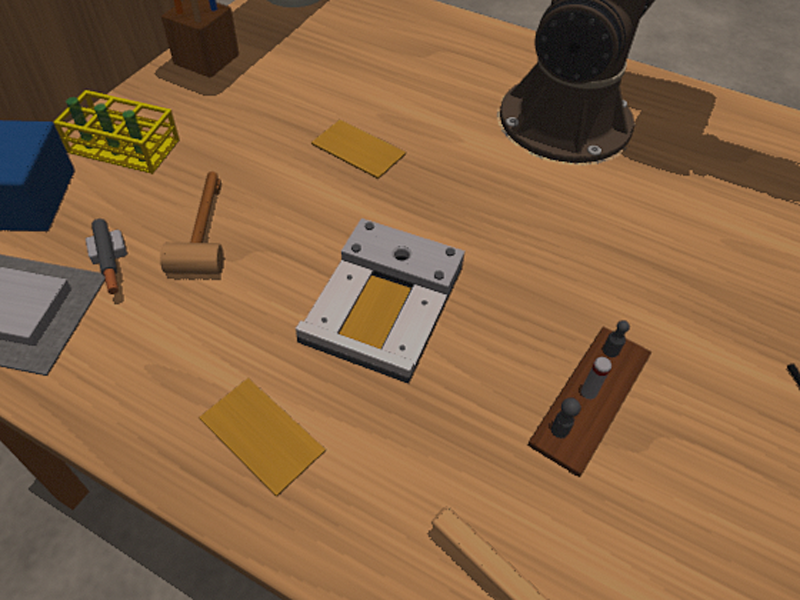

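View pics/top.png

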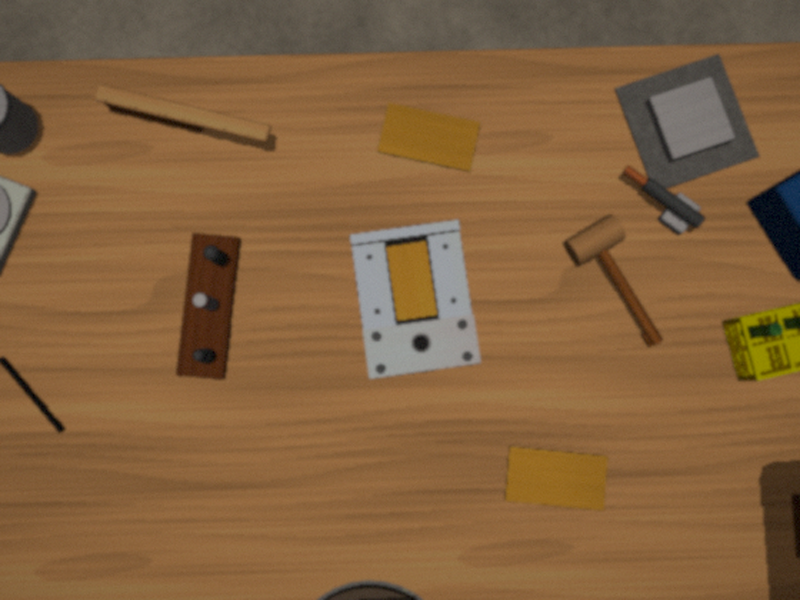

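The scene image shows the cutter with its sheet at about (385,300). The hole is at (402,254), the red-banded punch is in the middle of the stand at (600,370), and the mallet is at (195,255). In the top image the hole is at (421,343), the punch top at (200,300), and the sheet spans (388–438, 238–322).

```bash
cat > h.py <<'E'
import numpy as np,cv2
def load(n): return dict(np.load(f"pics/{n}.npz"))
def cloud(c):
    K,T,z=c["camera_matrix"],c["T"],c["range_z"]
    v,u=np.mgrid[:z.shape[0],:z.shape[1]]
    P=np.stack([(u-K[0,2])/K[0,0]*z,(v-K[1,2])/K[1,1]*z,z],-1)@T[:3,:3].T+T[:3,3]
    P[z==0]=np.nan; return P
def onplane(c,u,v,h):   # world point where the pixel's ray meets z=h
    K,T=c["camera_matrix"],c["T"]
    d=T[:3,:3]@np.array([(u-K[0,2])/K[0,0],(v-K[1,2])/K[1,1],1.]); return T[:3,3]+d*(h-T[2,3])/d[2]
E
python3 - <<'E'
from h import *
reg={"top":[(245,150,340,270),(120,160,172,270)],"scene":[(200,150,330,270),(365,215,460,335)]}
for n in reg:
    c=load(n);P=cloud(c)
    print(n,"bench z",np.nanmedian(P[280:300,200:230,2]) if n=="top" else np.nanmedian(P[200:230,340:360,2]))
    for i,(a,b,e,f) in enumerate(reg[n]):
        Q=P[b:f,a:e].reshape(-1,3); C=c["frame"][b:f,a:e].reshape(-1,3).astype(int)
        m=~np.isnan(Q[:,0]);Q=Q[m];C=C[m]
        h,ed=np.histogram(Q[:,2],bins=np.arange(-.004,.1,.002)); print(i,{round(x*1000):int(k) for x,k in zip(ed,h) if k>20})
        if i==0:
            zt=np.percentile(Q[:,2],99)
            top=Q[Q[:,2]>zt-.006]; allp=Q[Q[:,2]>.010]
            print("head z",np.median(top[:,2]),cv2.minAreaRect((top[:,:2]*1000).astype(np.float32)),"all",cv2.minAreaRect((allp[:,:2]*1000).astype(np.float32)))
        else:
            red=(C[:,0]>1.8*C[:,1])&(Q[:,2]>.05); print("red",red.sum(),Q[red].mean(0) if red.any() else"")
            for r in range(3):pass
            t=Q[Q[:,2]>.03]; k,l,s,ct=cv2.connectedComponentsWithStats((np.nan_to_num(P[b:f,a:e,2])>.03).astype(np.uint8))
            for j in range(1,k):
                q=P[b:f,a:e][l==j]
                if len(q)>20: zt=q[:,2].max(); qq=q[q[:,2]>zt-.004]; print(len(q),"mean",q.mean(0),"zmax",zt,"topmean",qq.mean(0),len(qq))
    a,b,e,f=reg[n][0]
    k=min(800//(e-a),600//(f-b)); cv2.imwrite(f"pics/{n}_cut.png",cv2.resize(c["frame"][b:f,a:e,::-1],None,fx=k,fy=k,interpolation=cv2.INTER_CUBIC)); print("crop",a,b,k)
E
```

```text
top bench z -0.0005894863398953065
0 {-4: 750, -2: 1216, 0: 925, 2: 312, 4: 60, 8: 38, 10: 106, 12: 182, 14: 552, 16: 1192, 18: 1365, 20: 857, 22: 269, 24: 64, 26: 30, 28: 114, 30: 203, 32: 203, 34: 338, 36: 786, 38: 899, 40: 436, 42: 148, 44: 25}
head z 0.03897021887553476 ((519.1556396484375, -77.76958465576172), (206.6546630859375, 159.60009765625), 6.284587383270264) all ((521.1498413085938, -77.25365447998047), (210.32522583007812, 160.1852569580078), 6.452744960784912)
1 {-4: 517, -2: 798, 0: 586, 2: 187, 4: 70, 6: 227, 8: 684, 10: 1021, 12: 723, 14: 213, 16: 53, 44: 23, 72: 35, 74: 29, 76: 34, 78: 43, 80: 41}
red 0 
146 mean [0.58663356 0.20228963 0.06455133] zmax 0.08347803442860724 topmean [0.58765795 0.20517708 0.08085972] 12
139 mean [0.52093749 0.21524216 0.06962786] zmax 0.08621628784091317 topmean [0.52174806 0.21630603 0.08333495] 18
114 mean [0.44627457 0.21982909 0.05642015] zmax 0.07830193826663168 topmean [0.44574584 0.22208475 0.07614493] 9
crop 245 150 5
scene bench z 0.000608880289388769
0 {-4: 234, -2: 2413, 0: 3829, 2: 988, 4: 104, 6: 52, 8: 60, 10: 74, 12: 15
[... 373 characters left out ...]
26715088)
1 {-4: 134, -2: 1828, 0: 3939, 2: 1188, 4: 86, 6: 30, 8: 86, 10: 899, 12: 1678, 14: 488, 16: 33, 18: 32, 20: 23, 22: 28, 28: 32, 30: 22, 32: 23, 34: 22, 36: 30, 40: 28, 42: 31, 44: 48, 46: 38, 48: 36, 50: 33, 54: 26, 56: 21, 68: 23, 70: 27, 72: 41, 74: 49, 76: 49, 78: 47, 80: 53, 82: 54}
red 31 [0.53112635 0.2183958  0.07404722]
215 mean [0.45314736 0.22333746 0.05369113] zmax 0.07739741069992756 topmean [0.44895855 0.22333061 0.07507474] 30
299 mean [0.52875187 0.21836719 0.06444294] zmax 0.08635365801656991 topmean [0.52443023 0.21904559 0.08342878] 56
295 mean [0.59477244 0.20485676 0.06080035] zmax 0.08337031244248305 topmean [0.59109855 0.20420029 0.08081528] 34
crop 200 150 5
```

View pics/top_cut.png

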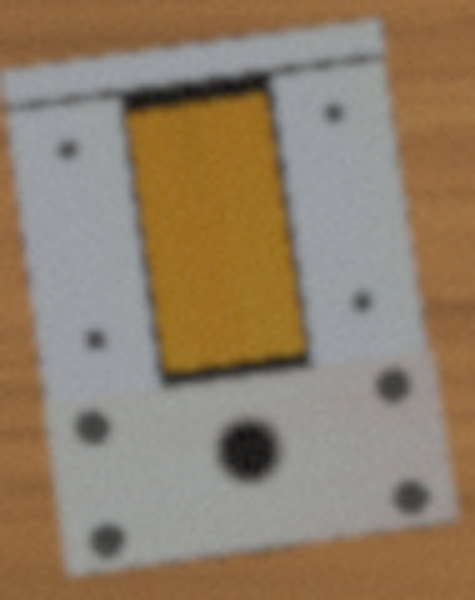

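```bash
cat >> h.py <<'E'
from scipy.spatial.transform import Rotation as Ro
def need(s,p,yaw):  # remaining tool-frame shift (mm) and turn (deg) to tool-down pose
    R=Ro.from_euler('xyz',s["eef_rot"],degrees=True); G=Ro.from_euler('xyz',[180,0,yaw],degrees=True)
    return np.round(R.inv().apply(np.array(p)-s["tcp_pos"])*1000,1),np.round((R.inv()*G).as_rotvec(degrees=True),2)
E
python3 - <<'E'
from h import *; from plant import get_state
t=load("top");s=load("scene")
h1=onplane(t,294.4,239.6,.0393); print("hole top",h1)
g=s["frame"][160:190,262:302].mean(-1); 
m=(g<85).astype(np.uint8);k,l,st,ct=cv2.connectedComponentsWithStats(m);print(st[1:],ct[1:]+[262,160])
print("scene",onplane(s,402/800*560,254/600*420,.0393))
d=np.array([np.cos(np.radians(6.4)),np.sin(np.radians(6.4)),0]); 
print("from rect",np.array([.521,-.0773,.0393])-.065*d)
f=lambda u,v:onplane(t,245+(u+.5)/5-.5,150+(v+.5)/5-.5,.0188)
print("sheet edges mid",f(235,368),f(197,97)) 
p=h1+d*.120;p[2]=.2;print(p,need(get_state(),p,6.4))
E
```

```text
hole top [ 0.45623822 -0.08501639  0.0393    ]
[[14 14 11  9 69]
 [ 0 24 18  6 60]] [[280.91304348 177.91304348]
 [268.05       187.45      ]]
scene [ 0.4585689 -0.0824783  0.0393   ]
from rect [ 0.45640509 -0.08454548  0.0393    ]
sheet edges mid [ 0.4909677 -0.0809368  0.0188   ] [ 0.60490777 -0.06846518  0.0188    ]
[ 0.57549037 -0.07164012  0.2       ] (array([575.5, 602.8,  45.7]), array([ 8.00e-02,  1.00e-02, -2.06e+01]))
```

Emit:
{"fn": "apply_moves", "kwargs": {"targets": [[0, 0.0274, 0.0287, 0, 0, 0, 0], [0, 0.0274, 0.0287, 0, 0, 0, 0], [0, 0.0274, 0.0287, 0, 0, 0, 0], [0, 0.0274, 0.0287, 0, 0, 0, 0], [0, 0.0274, 0.0287, 0, 0, 0, 0], [0, 0.0274, 0.0287, 0, 0, 0, 0], [0, 0.0274, 0.0287, 0, 0, 0, 0], [0, 0.0274, 0.0287, 0, 0, 0, 0], [0, 0.0274, 0.0287, 0, 0, 0, 0], [0, 0.0274, 0.0287, 0, 0, 0, 0], [0, 0.0274, 0.0287, 0, 0, 0, 0], [0, 0.0274, 0.0287, 0, 0, 0, 0], [0, 0.0274, 0.0287, 0, 0, 0, 0], [0, 0.0274, 0.0287, 0, 0, 0, 0], [0, 0.0274, 0.0287, 0, 0, 0, 0], [0, 0.0274, 0.0287, 0, 0, 0, 0], [0, 0.0274, 0.0287, 0, 0, 0, 0], [0, 0.0274, 0.0287, 0, 0, 0, 0], [0, 0.0274, 0.0287, 0, 0, 0, 0], [0, 0.0274, 0.0287, 0, 0, 0, 0]]}}

```text
time_s: 1.77
tcp_pos: [0.5565, -0.0385, 0.2454]
eef_rot: [-180.0, 0.0, -14.2]
contact_force: [1.2, 1.0, 0.3]
gripper_width: 0.0005
gripper_force: 0.0
```

Emit:
{"fn": "apply_moves", "kwargs": {"targets": [[0, 0, 0, 0, 0, 0, -0.0763], [0, 0, 0, 0, 0, 0, -0.0763], [0, 0, 0, 0, 0, 0, -0.0763], [0, 0, 0, 0, 0, 0, 0]]}}

```text
time_s: 2.1
tcp_pos: [0.5558, -0.0371, 0.245]
eef_rot: [180.0, 0.1, 6.7]
contact_force: [-0.7, -0.1, 0.7]
gripper_width: 0.0008
gripper_force: 0.0
```

Run:
```python
from h import *; from plant import *
s=get_state();print(s["tcp_pos"],s["eef_rot"],s["gripper_width"],need(s,[.5755,-.0716,.1],6.4))
c=capture("wrist");np.savez("pics/w1.npz",**c);cv2.imwrite("pics/w1.png",c["frame"][:,:,::-1]);print(c["camera_matrix"],c["T"])
```

```text
[ 0.55583302 -0.03707666  0.24499863] [1.79999635e+02 6.12766295e-02 6.65741219e+00] 0.000757338805677436 (array([ 15.7,  36.6, 145. ]), array([0.  , 0.06, 0.26]))
[[325.1922621    0.         278.8915624 ]
 [  0.         325.1922621  203.18656779]
 [  0.           0.           1.        ]] [[ 1.15243790e-01 -9.62350274e-01 -2.46172337e-01  6.21636040e-01]
 [-9.93337192e-01 -1.11724793e-01 -2.82629546e-02 -3.02818730e-02]
 [-3.04691233e-04  2.47789268e-01 -9.68813907e-01  3.84124836e-01]
 [ 0.00000000e+00  0.00000000e+00  0.00000000e+00  1.00000000e+00]]
```

View pics/w1.png

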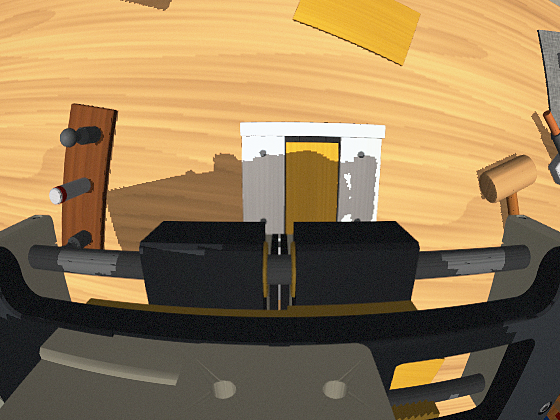

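The wrist picture shows the closed fingers over the bed. The sheet's rear edge is at about (312,143), and the channel walls line up with the picture, so the yaw is right.

Emit:
{"fn": "apply_moves", "kwargs": {"targets": [[0, 0.0157, 0.0366, 0, 0, 0, 0.003], [0, 0, 0, 0.04, 0, 0, 0], [0, 0, 0, 0.04, 0, 0, 0], [0, 0, 0, 0.04, 0, 0, 0], [0, 0, 0, 0.04, 0, 0, 0], [0, 0, 0, 0.03, 0, 0, 0], [0, 0, 0, 0.005, 0, 0, 0], [0, 0, 0, 0, 0, 0, 0], [0, 0, 0, 0, 0, 0, 0]]}}

```text
time_s: 2.9
tcp_pos: [0.5768, -0.0709, 0.0518]
eef_rot: [180.0, -0.1, 6.1]
contact_force: [0.7, -1.1, 1.2]
gripper_width: 0.0006
gripper_force: 0.0
```

Run:
```python
from h import *; from plant import *
s=get_state();print(s["tcp_pos"],s["eef_rot"],s["contact_force"],s["time_s"],need(s,[.5755,-.0716,.0378],6.4))
```

```text
[ 0.57677314 -0.07087452  0.05184649] [ 1.79976189e+02 -6.39283614e-02  6.08034718e+00] [ 0.74507965 -1.06460863  1.23192586] 2.9 (array([-1.4,  0.6, 14. ]), array([ 0.02, -0.06, -0.32]))
```

Emit:
{"fn": "apply_moves", "kwargs": {"targets": [[0, 0, 0, 0.006, 0, 0, -0.002], [0, 0, 0, 0.004, 0, 0, 0], [0, 0, 0, 0.003, 0, 0, 0], [0, 0, 0, 0, 0, 0, 0], [0, 0, 0, 0, 0, 0, 0]]}}

```text
time_s: 3.32
tcp_pos: [0.576, -0.0711, 0.038]
eef_rot: [-180.0, -0.0, 6.3]
contact_force: [-0.1, 0.1, -0.4]
gripper_width: 0.0006
gripper_force: 0.0
```

Emit:
{"fn": "apply_moves", "kwargs": {"targets": [[0, 0, 0, 0.001, 0, 0, 0], [0, 0, 0, 0.001, 0, 0, 0], [0, 0, 0, 0, 0, 0, 0], [0, 0, 0, 0, 0, 0, 0]]}}

```text
time_s: 3.65
tcp_pos: [0.576, -0.0711, 0.0358]
eef_rot: [180.0, -0.0, 6.3]
contact_force: [-0.4, -0.9, 2.3]
gripper_width: 0.0008
gripper_force: 1.3
```

Emit:
{"fn": "apply_moves", "kwargs": {"targets": [[0, 0, 0, 0.0007, 0, 0, 0], [0, 0, 0, 0, 0, 0, 0], [0, 0, 0, 0, 0, 0, 0]]}}

```text
time_s: 3.9
tcp_pos: [0.576, -0.0711, 0.0355]
eef_rot: [180.0, -0.0, 6.3]
contact_force: [-1.9, 0.9, 7.3]
gripper_width: 0.0006
gripper_force: 3.7
```

Emit:
{"fn": "apply_moves", "kwargs": {"targets": [[0, 0, 0, 0.0005, 0, 0, 0], [0, 0, 0, 0, 0, 0, 0], [0, 0, 0, 0, 0, 0, 0]]}}

```text
time_s: 4.15
tcp_pos: [0.576, -0.0711, 0.0353]
eef_rot: [180.0, -0.0, 6.3]
contact_force: [-2.9, 0.8, 10.0]
gripper_width: 0.0004
gripper_force: 5.1
```

Emit:
{"fn": "apply_moves", "kwargs": {"targets": [[0, 0, 0, 0.0007, 0, 0, 0], [0, 0, 0, 0, 0, 0, 0], [0, 0, 0, 0, 0, 0, 0]]}}

```text
time_s: 4.4
tcp_pos: [0.5761, -0.0711, 0.035]
eef_rot: [180.0, -0.0, 6.3]
contact_force: [-3.4, 1.2, 13.9]
gripper_width: 0.0007
gripper_force: 7.0
```

Emit:
{"fn": "apply_moves", "kwargs": {"targets": [[0, -0.002, 0, 0, 0, 0, 0], [0, -0.002, 0, 0, 0, 0, 0], [0, -0.003, 0, 0, 0, 0, 0], [0, -0.003, 0, 0, 0, 0, 0]]}}

```text
time_s: 4.73
tcp_pos: [0.569, -0.0718, 0.0354]
eef_rot: [180.0, -0.4, 6.4]
contact_force: [2.9, 1.0, 8.1]
gripper_width: 0.0001
gripper_force: 4.0
```

Emit:
{"fn": "apply_moves", "kwargs": {"targets": [[0, 0, 0, 0.0008, 0, 0, 0], [0, 0, 0, 0, 0, 0, 0]]}}

```text
time_s: 4.9
tcp_pos: [0.5685, -0.0719, 0.035]
eef_rot: [180.0, -0.3, 6.4]
contact_force: [0.6, 1.5, 13.3]
gripper_width: 0.0007
gripper_force: 7.2
```

Emit:
{"fn": "apply_moves", "kwargs": {"targets": [[0, -0.003, 0, 0, 0, 0, 0], [0, -0.003, 0, 0, 0, 0, 0], [0, -0.003, 0, 0, 0, 0, 0]]}}

```text
time_s: 5.15
tcp_pos: [0.561, -0.0727, 0.0352]
eef_rot: [180.0, -0.5, 6.4]
contact_force: [4.0, 0.6, 10.6]
gripper_width: 0.0005
gripper_force: 5.4
```

Run:
```python
from h import *; from plant import *
s=get_state();print(s["tcp_pos"],s["contact_force"])
c=capture("scene");np.savez("pics/s2.npz",**c)
t=capture("top");
cv2.imwrite("pics/s2.png",np.hstack([cv2.resize(x["frame"][b:b+120,a:a+100,::-1],None,fx=4,fy=4,interpolation=cv2.INTER_CUBIC) for x,a,b in((c,220,150),(t,240,150))]))
```

```text
[ 0.56102375 -0.07268324  0.03522726] [ 3.98481131  0.55091623 10.55679059]
```

View pics/s2.png

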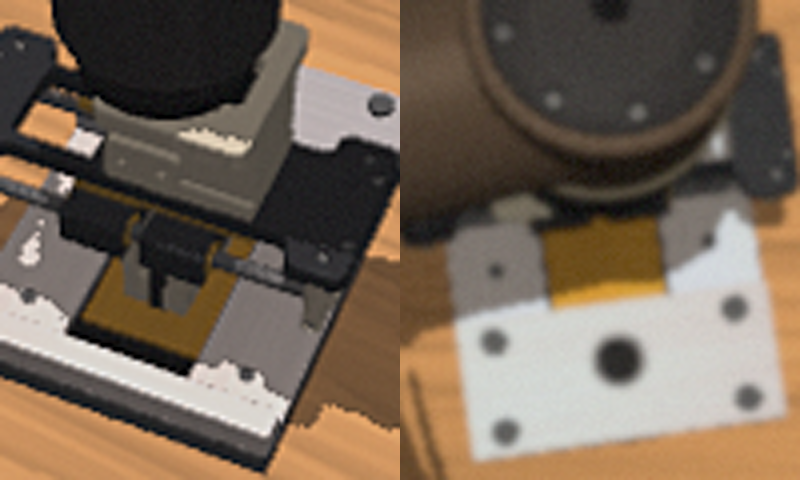

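The left crop shows the sheet's rear edge clear of the rear wall, at about (130,345). In the right crop the gap at the slot mouth has closed, so the sheet moves with the fingers.

Emit:
{"fn": "apply_moves", "kwargs": {"targets": [[0, -0.003, 0, 0.0003, 0, 0, 0], [0, -0.003, 0, 0, 0, 0, 0], [0, -0.003, 0, 0, 0, 0, 0], [0, -0.003, 0, 0, 0, 0, 0], [0, -0.003, 0, 0, 0, 0, 0]]}}

```text
time_s: 5.67
tcp_pos: [0.5465, -0.0742, 0.0351]
eef_rot: [180.0, -0.5, 6.4]
contact_force: [4.3, 0.1, 12.8]
gripper_width: 0.0004
gripper_force: 6.0
```

Emit:
{"fn": "apply_moves", "kwargs": {"targets": [[0, -0.003, 0, 0.0001, 0, 0, 0], [0, -0.003, 0, 0, 0, 0, 0], [0, -0.003, 0, 0, 0, 0, 0], [0, -0.003, 0, 0, 0, 0, 0], [0, -0.003, 0, 0, 0, 0, 0]]}}

```text
time_s: 6.08
tcp_pos: [0.5318, -0.0758, 0.0351]
eef_rot: [180.0, -0.5, 6.4]
contact_force: [5.4, 0.4, 12.7]
gripper_width: 0.0002
gripper_force: 6.4
```

Run:
```python
from h import *; from plant import *
s=get_state();d=np.array([np.cos(np.radians(6.4)),np.sin(np.radians(6.4))])
print(s["tcp_pos"],s["contact_force"],s["eef_rot"],"cutter xy",(s["tcp_pos"][:2]-[.4564,-.0847])@d*1000-75,(s["tcp_pos"][:2]-[.4564,-.0847])@[-d[1],d[0]]*1000)
c=capture("scene");np.savez("pics/s3.npz",**c)
cv2.imwrite("pics/s3.png",cv2.resize(c["frame"][180:280,200:330,::-1],None,fx=6,fy=6,interpolation=cv2.INTER_CUBIC))
```

```text
[ 0.53183824 -0.07583255  0.03506112] [ 5.41128735  0.44330353 12.72396376] [179.97708841  -0.53393973   6.43238581] cutter xy 0.9565451266983303 0.4031660093279637
```

View pics/s3.png

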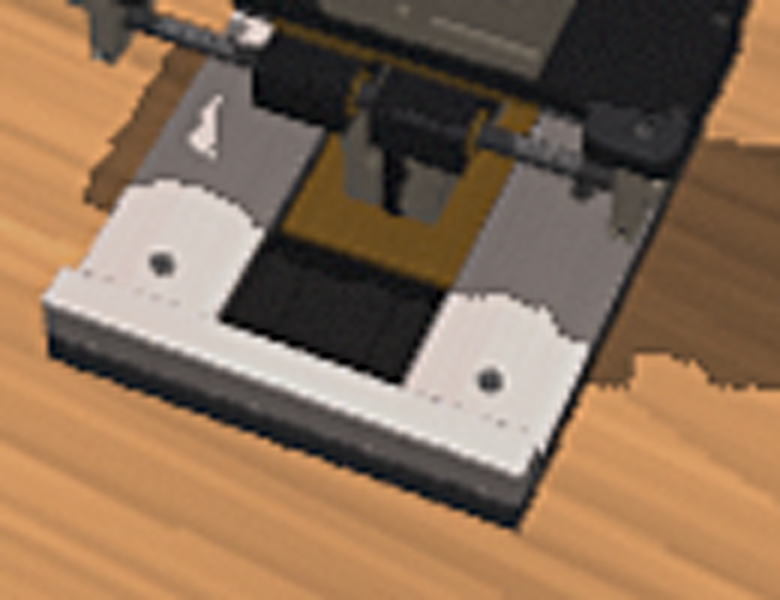

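The sheet's rear edge is now at crop (360,265), following the fingers. About 18 mm is left.

Emit:
{"fn": "apply_moves", "kwargs": {"targets": [[0, -0.003, 0, 0, 0, 0, 0], [0, -0.003, 0, 0, 0, 0, 0], [0, -0.003, 0, 0, 0, 0, 0], [0, -0.003, 0, 0, 0, 0, 0], [0, -0.002, 0, 0, 0, 0, 0]]}}

```text
time_s: 6.55
tcp_pos: [0.5179, -0.0774, 0.035]
eef_rot: [180.0, -0.5, 6.4]
contact_force: [5.1, -0.2, 13.2]
gripper_width: 0.0007
gripper_force: 6.5
```

Emit:
{"fn": "apply_moves", "kwargs": {"targets": [[0, -0.002, 0, 0, 0, 0, 0], [0, -0.002, 0, 0, 0, 0, 0]]}}

```text
time_s: 6.72
tcp_pos: [0.5141, -0.0778, 0.035]
eef_rot: [180.0, -0.5, 6.4]
contact_force: [5.7, 0.5, 13.0]
gripper_width: 0.0004
gripper_force: 6.5
```

Emit:
{"fn": "apply_moves", "kwargs": {"targets": [[0, -0.002, 0, 0, 0, 0, 0], [0, 0, 0, 0, 0, 0, 0]]}}

```text
time_s: 6.88
tcp_pos: [0.5122, -0.0779, 0.0351]
eef_rot: [180.0, -0.6, 6.4]
contact_force: [4.5, 1.4, 12.8]
gripper_width: 0.0003
gripper_force: 6.3
```

```bash
cat >> h.py <<'E'
def edge(c):  # column-free rear edge x of the sheet in cutter frame: brightness along the channel centre lines
    y=np.radians(6.4);d=np.array([np.cos(y),np.sin(y),0]);n=np.array([-d[1],d[0],0]);K,T=c["camera_matrix"],c["T"]
    o=np.array([.4564,-.0847,.0165]); xs=np.arange(-30,78,1.); out=[]
    for v in(-22,-15,0,15,22):
        P=o+np.outer((xs+75)/1000,d)+v/1000*n; q=(P-T[:3,3])@T[:3,:3]; uv=(q[:,:2]/q[:,2:])*K[0,0]+K[:2,2]
        im=c["frame"].astype(np.float32); r=cv2.remap(im[:,:,0]-im[:,:,2],uv[None,:,0].astype(np.float32),uv[None,:,1].astype(np.float32),1)[0]
        b=xs[r>25]; out.append(b.max() if len(b) else None)
    return out
E
python3 - <<'E'
from h import *; from plant import *
s=get_state();print(s["tcp_pos"],s["contact_force"],s["time_s"])
c=capture("scene");np.savez("pics/s4.npz",**c)
for n in("scene","s3","s4"):print(n,edge(load(n)))
E
```

```text
[ 0.51215523 -0.07794495  0.03506275] [ 4.48482364  1.41023789 12.77543155] 6.8833
scene [np.float64(71.0), np.float64(72.0), np.float64(71.0), np.float64(72.0), np.float64(71.0)]
s3 [np.float64(32.0), np.float64(32.0), np.float64(31.0), np.float64(31.0), np.float64(31.0)]
s4 [np.float64(14.0), np.float64(14.0), np.float64(13.0), np.float64(13.0), np.float64(13.0)]
```

Emit:
{"fn": "apply_moves", "kwargs": {"targets": [[0, -0.002, 0, 0, 0, 0, 0], [0, -0.0015, 0, 0, 0, 0, 0]]}}

```text
time_s: 7.1
tcp_pos: [0.5093, -0.0782, 0.0351]
eef_rot: [180.0, -0.6, 6.4]
contact_force: [6.6, 1.3, 12.0]
gripper_width: 0.0003
gripper_force: 5.9
```

Emit:
{"fn": "apply_moves", "kwargs": {"targets": [[0, -0.0015, 0, 0, 0, 0, 0], [0, -0.001, 0, 0, 0, 0, 0]]}}

```text
time_s: 7.27
tcp_pos: [0.5067, -0.0785, 0.0351]
eef_rot: [180.0, -0.6, 6.4]
contact_force: [6.8, 1.2, 12.5]
gripper_width: 0.0004
gripper_force: 5.9
```

Run:
```python
from h import *; from plant import *
s=get_state();print(s["tcp_pos"],s["contact_force"],s["time_s"])
c=capture("scene");np.savez("pics/s5.npz",**c);print(edge(c))
```

```text
[ 0.50673141 -0.07845928  0.03508305] [ 6.76813696  1.23754773 12.51327233] 7.2667
[np.float64(14.0), np.float64(14.0), np.float64(13.0), np.float64(13.0), np.float64(13.0)]
```

Emit:
{"fn": "apply_moves", "kwargs": {"targets": [[0, 0, 0, 0.0004, 0, 0, 0], [0, -0.001, 0, 0, 0, 0, 0], [0, -0.001, 0, 0, 0, 0, 0], [0, -0.001, 0, 0, 0, 0, 0]]}}

```text
time_s: 7.65
tcp_pos: [0.5045, -0.0787, 0.035]
eef_rot: [180.0, -0.7, 6.5]
contact_force: [7.8, 1.3, 13.0]
gripper_width: 0.0002
gripper_force: 6.6
```

Emit:
{"fn": "apply_moves", "kwargs": {"targets": [[0, 0, 0, -0.005, 0, 0, 0], [0, 0, 0, -0.01, 0, 0, 0], [0, 0, 0, -0.04, 0, 0, 0], [0, 0, 0, -0.04, 0, 0, 0], [0, 0, 0, -0.04, 0, 0, 0], [0, 0, 0, -0.03, 0, 0, 0]]}}

```text
time_s: 8.15
tcp_pos: [0.4979, -0.08, 0.2005]
eef_rot: [180.0, -0.1, 6.3]
contact_force: [0.8, -0.4, -0.3]
gripper_width: 0.0005
gripper_force: 0.0
```

Run:
```python
from h import *; from plant import *
s=get_state()
c=capture("scene");np.savez("pics/s6.npz",**c);print(edge(c))
print(s["time_s"],s["tcp_pos"],s["eef_rot"],need(s,[.5235,.2165,.2],6.4))
```

```text
[np.float64(12.0), np.float64(12.0), np.float64(12.0), np.float64(11.0), np.float64(11.0)]
8.15 [ 0.49788781 -0.07995684  0.20054064] [ 1.79989002e+02 -7.13622796e-02  6.32046241e+00] (array([  58.1, -291.8,    0.6]), array([ 0.01, -0.07, -0.08]))
```

Emit:
{"fn": "apply_moves", "kwargs": {"targets": [[1, 0, 0, 0, 0, 0, 0.0683], [1, 0, 0, 0, 0, 0, 0.0683], [1, -0.0111, -0.0362, 0, 0, 0, 0], [1, -0.0111, -0.0362, 0, 0, 0, 0], [1, -0.0111, -0.0362, 0, 0, 0, 0], [1, -0.0111, -0.0362, 0, 0, 0, 0], [1, -0.0111, -0.0362, 0, 0, 0, 0], [1, -0.0111, -0.0362, 0, 0, 0, 0], [1, -0.0111, -0.0362, 0, 0, 0, 0], [1, -0.0111, -0.0362, 0, 0, 0, 0], [1, 0, 0, 0, 0, 0, 0], [1, 0, 0, 0, 0, 0, 0]]}}

```text
time_s: 9.2
tcp_pos: [0.439, 0.2188, 0.1968]
eef_rot: [179.9, 0.1, -5.8]
contact_force: [0.5, -0.9, 0.4]
gripper_width: 0.0752
gripper_force: 0.0
```

Run:
```python
from h import *; from plant import *
s=get_state();print(s["time_s"],s["tcp_pos"],s["eef_rot"],s["gripper_width"])
c=capture("wrist");np.savez("pics/w2.npz",**c)
t=capture("top");np.savez("pics/t2.npz",**t);q=capture("scene");np.savez("pics/s7.npz",**q)
print("scene",edge(q),"top",edge(t),"top0",edge(load("top")))
A=c["frame"][0:300,130:430,::-1]; B=cv2.resize(t["frame"][150:250,240:340,::-1],None,fx=4,fy=4,interpolation=cv2.INTER_CUBIC)
cv2.imwrite("pics/w2.png",np.hstack([cv2.resize(A,(400,400)),B]))
P=[]
```

```text
9.2 [0.43899743 0.21883776 0.19680567] [ 1.79938501e+02  6.30822704e-02 -5.79475144e+00] 0.07515262553969472
scene [np.float64(12.0), np.float64(12.0), np.float64(12.0), np.float64(11.0), np.float64(11.0)] top [np.float64(13.0), np.float64(12.0), np.float64(12.0), np.float64(13.0), np.float64(12.0)] top0 [np.float64(75.0), np.float64(74.0), np.float64(74.0), np.float64(74.0), np.float64(74.0)]
```

View pics/w2.png

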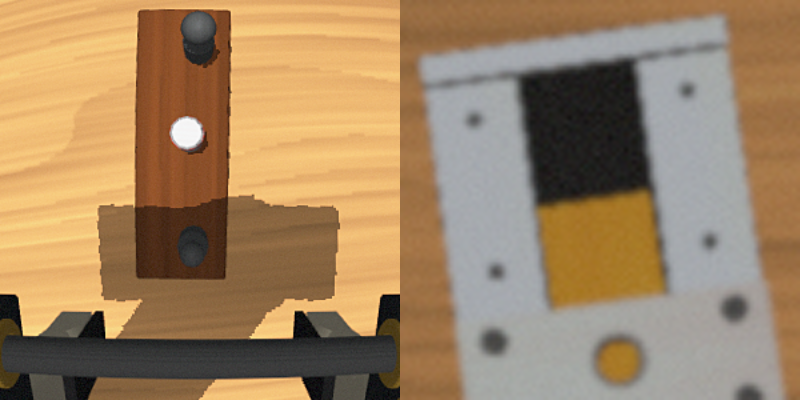

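The left crop shows the punch's white top at (187,133) with a doming punch on either side. The right crop shows brass through the hole at (620,358) and the sheet's rear edge at (598,195). That leaves about 55 mm of sheet visible from the slot mouth, so the sheet is home.

Run:
```python
from h import *; from plant import *
c=load("w2");f=c["frame"].astype(int);K,T=c["camera_matrix"],c["T"]
m=np.zeros(f.shape[:2],np.uint8);m[80:120,250:292]=(f[80:120,250:292].min(-1)>140)
k,l,st,ct=cv2.connectedComponentsWithStats(m);i=1+np.argmax(st[1:,4]);u,v=ct[i];print(st[i],u,v)
Z=np.median(c["range_z"][l==i])
def ray(u,v,h):
    a=np.array([u-K[0,2],v-K[1,2]]);r=np.hypot(*a);th=r/K[0,0];d=T[:3,:3]@np.r_[a/r*np.sin(th),np.cos(th)];return T[:3,3]+d*(h-T[2,3])/d[2]
p=ray(u,v,.082);print(p,Z,"cam dist",(p-T[:3,3])@T[:3,2])
p[2]=.13;print(need(get_state(),p,-6))
t=load("t2");b=t["frame"].astype(int)
mm=((b[:,:,0]-b[:,:,2])>30)[228:252,282:308].astype(np.uint8);k,l,st,ct=cv2.connectedComponentsWithStats(mm);j=1+np.argmax(st[1:,4]);print("hole",st[j],ct[j]+[282,228])
```

```text
[257  87  26  25 464] 269.4396551724138 99.21551724137932
[0.52318749 0.21661355 0.082     ] 0.24161145 cam dist 0.24163633003176727
(array([83.1, -8.9, 66.8]), array([ 0.05,  0.04, -0.01]))
hole [  7   7  12  11 104] [294.28846154 240.        ]
```

Emit:
{"fn": "apply_moves", "kwargs": {"targets": [[1, 0.0277, -0.003, 0, 0, 0, 0], [1, 0.0277, -0.003, 0, 0, 0, 0], [1, 0.0277, -0.003, 0, 0, 0, 0], [1, 0, 0, 0.035, 0, 0, 0], [1, 0, 0, 0.03, 0, 0, 0], [1, 0, 0, 0, 0, 0, 0], [1, 0, 0, 0, 0, 0, 0]]}}

```text
time_s: 9.93
tcp_pos: [0.5231, 0.2157, 0.1311]
eef_rot: [179.8, 0.2, -6.1]
contact_force: [-0.1, -0.1, 0.9]
gripper_width: 0.0877
gripper_force: 0.0
```

Run:
```python
from h import *; from plant import *
s=get_state();print(s["time_s"],s["gripper_width"],s["tcp_pos"],need(s,[.5232,.2166,.062],-6))
```

```text
9.9333 0.0877409634425111 [0.52309356 0.21570903 0.13114496] (array([ 0.2, -1.1, 69.1]), array([ 0.19,  0.16, -0.09]))
```

Emit:
{"fn": "apply_moves", "kwargs": {"newtons": 25, "targets": [[1, 0, -0.0007, 0.03, 0, 0, 0], [1, 0, 0, 0.03, 0, 0, 0], [1, 0, 0, 0.009, 0, 0, 0], [1, 0, 0, 0, 0, 0, 0], [0, 0, 0, 0, 0, 0, 0], [0, 0, 0, 0, 0, 0, 0], [0, 0, 0, 0, 0, 0, 0], [0, 0, 0, 0, 0, 0, 0], [0, 0, 0, 0, 0, 0, 0], [0, 0, 0, 0, 0, 0, 0], [0, 0, 0, 0, 0, 0, 0], [0, 0, 0, 0, 0, 0, 0]]}}

```text
time_s: 10.93
tcp_pos: [0.5237, 0.2186, 0.0632]
eef_rot: [-180.0, -0.0, -6.0]
contact_force: [0.3, 0.1, -0.5]
gripper_width: 0.0397
gripper_force: 0.0
```

Emit:
{"fn": "apply_moves", "kwargs": {"targets": [[0, 0, 0, 0, 0, 0, 0], [0, 0, 0, -0.01, 0, 0, 0], [0, 0, 0, -0.03, 0, 0, 0], [0, 0, 0, -0.035, 0, 0, 0], [0, 0, 0, -0.035, 0, 0, 0], [0, 0, 0, 0, 0, 0, 0]]}}

```text
time_s: 11.43
tcp_pos: [0.5271, 0.2205, 0.1811]
eef_rot: [-179.6, -0.5, -5.9]
contact_force: [2.2, 1.3, 0.7]
gripper_width: 0.0022
gripper_force: 0.0
```

Run:
```python
from h import *; from plant import *
s=get_state();print(s["time_s"],s["gripper_width"],s["tcp_pos"],need(s,[.4564,-.0847,.17],-6))
c=capture("scene");cv2.imwrite("pics/s8.png",cv2.resize(c["frame"][100:320,270:560,::-1],None,fx=2.6,fy=2.6))
```

```text
11.4333 0.0022227291966404735 [0.52707147 0.22046538 0.18114186] (array([-39. , 310.9,   8.7]), array([-0.38, -0.52,  0.1 ]))
```

View pics/s8.png

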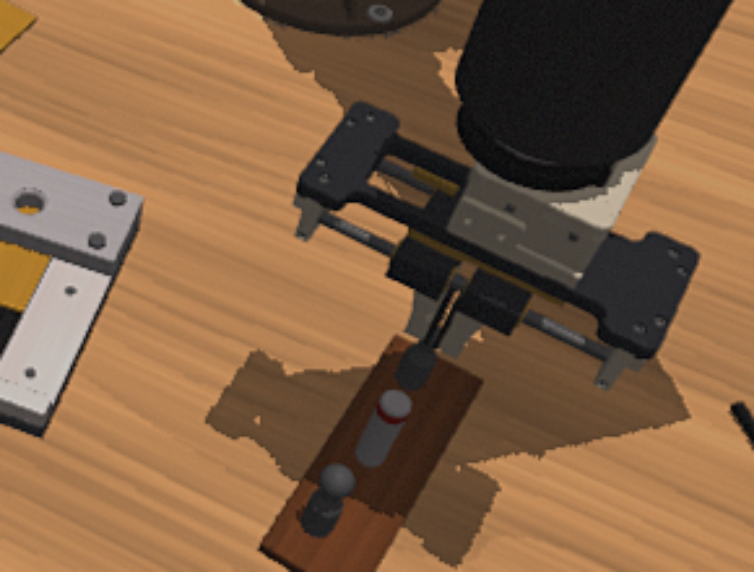

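The crop shows the punch still upright at about (390,430); the fingers had not finished closing when I lifted. I'll look again and redo the grasp with more closing time.

Emit:
{"fn": "apply_moves", "kwargs": {"targets": [[0.65, -0.028, 0, 0, 0, 0, 0], [0.65, -0.028, 0, 0, 0, 0, 0], [0.65, -0.028, 0, 0, 0, 0, 0], [0.65, 0, 0, -0.015, 0, 0, 0], [0.65, 0, 0, 0, 0, 0, 0], [0.65, 0, 0, 0, 0, 0, 0], [0.65, 0, 0, 0, 0, 0, 0], [0.65, 0, 0, 0, 0, 0, 0], [0.65, 0, 0, 0, 0, 0, 0], [0.65, 0, 0, 0, 0, 0, 0]]}}

```text
time_s: 12.32
tcp_pos: [0.4403, 0.227, 0.1874]
eef_rot: [179.9, 0.0, -6.0]
contact_force: [-0.3, -0.1, 0.2]
gripper_width: 0.0563
gripper_force: 0.0
```

Run:
```python
from h import *; from plant import *
c=capture("wrist");f=c["frame"].astype(int);K,T=c["camera_matrix"],c["T"]
m=np.zeros(f.shape[:2],np.uint8);m[70:140,230:310]=(f[70:140,230:310].min(-1)>140)
k,l,st,ct=cv2.connectedComponentsWithStats(m);i=1+np.argmax(st[1:,4]);u,v=ct[i];print(st[i],u,v)
def ray(u,v,h):
    a=np.array([u-K[0,2],v-K[1,2]]);r=np.hypot(*a);th=r/K[0,0];d=T[:3,:3]@np.r_[a/r*np.sin(th),np.cos(th)];return T[:3,3]+d*(h-T[2,3])/d[2]
p=ray(u,v,.082);s=get_state();print(p,np.median(c["range_z"][l==i]),(p-T[:3,3])@T[:3,2],s["gripper_width"],s["tcp_pos"],s["time_s"])
print(need(s,[p[0],p[1],.062],-6))
```

```text
[267  86  27  26 506] 280.0632411067194 98.99407114624506
[0.52320885 0.21645368 0.082     ] 0.23277019 0.2327056079668187 0.05677691390762479 [0.44031145 0.22703696 0.18749737] 12.3667
(array([ 83.6,   1.7, 125.4]), array([ 0.05,  0.04, -0.02]))
```

Emit:
{"fn": "apply_moves", "kwargs": {"newtons": 25, "targets": [[0.65, 0.0279, 0.0006, 0, 0, 0, 0], [0.65, 0.0279, 0.0006, 0, 0, 0, 0], [0.65, 0.0279, 0.0005, 0, 0, 0, 0], [0.65, 0, 0, 0.035, 0, 0, 0], [0.65, 0, 0, 0.03, 0, 0, 0], [0.65, 0, 0, 0, 0, 0, 0], [0.65, 0, 0, 0, 0, 0, 0]]}}

```text
time_s: 12.95
tcp_pos: [0.5226, 0.2159, 0.1218]
eef_rot: [179.8, 0.2, -6.0]
contact_force: [1.1, -0.0, 1.7]
gripper_width: 0.0565
gripper_force: 0.0
```

Run:
```python
from h import *; from plant import *
s=get_state();print(need(s,[.5232,.2165,.062],-6))
```

```text
(array([ 0.7, -0.9, 59.8]), array([0.2 , 0.16, 0.  ]))
```

Emit:
{"fn": "apply_moves", "kwargs": {"targets": [[0.65, 0.0005, -0.0005, 0.03, 0, 0, 0], [0.65, 0, 0, 0.029, 0, 0, 0], [0.65, 0, 0, 0, 0, 0, 0], [0.65, 0, 0, 0, 0, 0, 0], [0, 0, 0, 0, 0, 0, 0], [0, 0, 0, 0, 0, 0, 0], [0, 0, 0, 0, 0, 0, 0], [0, 0, 0, 0, 0, 0, 0], [0, 0, 0, 0, 0, 0, 0], [0, 0, 0, 0, 0, 0, 0], [0, 0, 0, 0, 0, 0, 0], [0, 0, 0, 0, 0, 0, 0], [0, 0, 0, 0, 0, 0, 0], [0, 0, 0, 0, 0, 0, 0], [0, 0, 0, 0, 0, 0, 0], [0, 0, 0, 0, 0, 0, 0]]}}

```text
time_s: 14.28
tcp_pos: [0.524, 0.2173, 0.0644]
eef_rot: [-180.0, -0.0, -6.0]
contact_force: [-1.0, -0.7, 4.6]
gripper_width: 0.0196
gripper_force: 25.0
```

Emit:
{"fn": "apply_moves", "kwargs": {"targets": [[0, 0, 0, -0.004, 0, 0, 0], [0, 0, 0, -0.02, 0, 0, 0], [0, 0, 0, -0.035, 0, 0, 0], [0, 0, 0, -0.035, 0, 0, 0], [0, 0, 0, 0, 0, 0, 0], [0, 0, 0, 0, 0, 0, 0], [0, 0, 0, 0, 0, 0, 0]]}}

```text
time_s: 14.87
tcp_pos: [0.5232, 0.2171, 0.1576]
eef_rot: [-180.0, 0.0, -6.0]
contact_force: [1.0, -0.7, -2.6]
gripper_width: 0.0193
gripper_force: 25.0
```

Run:
```python
from h import *; from plant import *
s=get_state();print(s["tcp_pos"],s["gripper_width"],s["contact_force"],need(s,[.4564,-.0847,.15],-6))
```

```text
[0.52318723 0.21713251 0.15757618] 0.019253544831816658 [ 1.04673745 -0.72808536 -2.62973082] (array([-34.8, 307.2,   7.6]), array([-0.01,  0.05, -0.01]))
```

Emit:
{"fn": "apply_moves", "kwargs": {"targets": [[0, -0.0038, 0.0341, 0, 0, 0, 0], [0, -0.0038, 0.0341, 0, 0, 0, 0], [0, -0.0038, 0.0341, 0, 0, 0, 0], [0, -0.0038, 0.0341, 0, 0, 0, 0], [0, -0.0038, 0.0341, 0, 0, 0, 0], [0, -0.0038, 0.0341, 0, 0, 0, 0], [0, -0.0038, 0.0341, 0, 0, 0, 0], [0, -0.0038, 0.0341, 0, 0, 0, 0], [0, -0.0038, 0.0341, 0, 0, 0, 0], [0, 0, 0, 0.03, 0, 0, 0], [0, 0, 0, 0.02, 0, 0, 0], [0, 0, 0, 0, 0, 0, 0], [0, 0, 0, 0, 0, 0, 0], [0, 0, 0, 0, 0, 0, 0]]}}

```text
time_s: 16.03
tcp_pos: [0.4581, -0.0842, 0.1083]
eef_rot: [180.0, 0.0, -5.9]
contact_force: [0.2, 0.1, -0.5]
gripper_width: 0.0195
gripper_force: 25.0
```

Run:
```python
from h import *; from plant import *
s=get_state();print(s["tcp_pos"],s["gripper_width"],s["contact_force"],need(s,[.4566,-.0845,.094],-6))
c=capture("scene");cv2.imwrite("pics/s9.png",cv2.resize(c["frame"][120:220,215:345,::-1],None,fx=6,fy=6,interpolation=cv2.INTER_CUBIC))
```

```text
[ 0.45805753 -0.08416758  0.10827145] 0.019511109094288832 [ 0.16500509  0.11888733 -0.53513701] (array([-1.4,  0.5, 14.3]), array([0.03, 0.04, 0.06]))
```

View pics/s9.png

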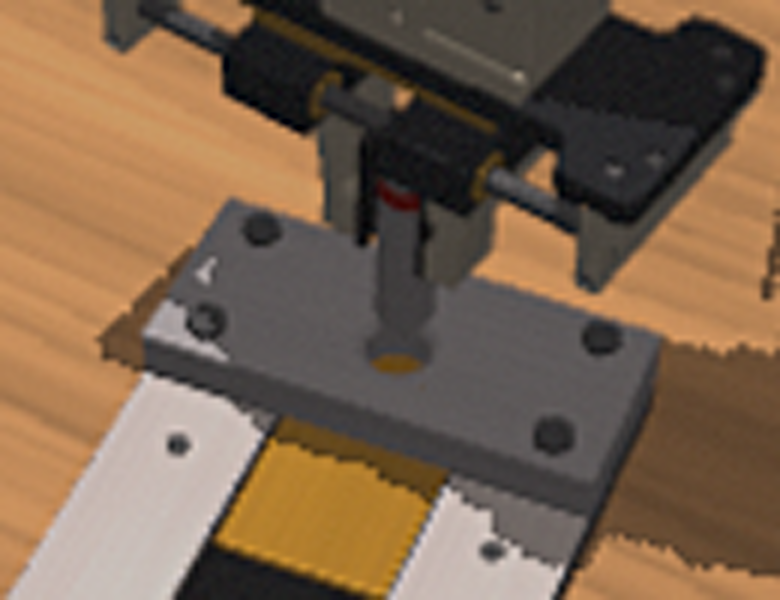

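The punch foot at column 404 sits almost over the hole centre at column 400. The brass shows through the hole.

Emit:
{"fn": "apply_moves", "kwargs": {"targets": [[0, -0.0006, 0.0006, 0.008, 0, 0, 0], [0, 0, 0, 0.006, 0, 0, 0], [0, 0, 0, 0.003, 0, 0, 0], [0, 0, 0, 0, 0, 0, 0], [0, 0, 0, 0, 0, 0, 0]]}}

```text
time_s: 16.5
tcp_pos: [0.457, -0.0848, 0.0909]
eef_rot: [180.0, 0.0, -6.0]
contact_force: [-0.1, -0.7, -2.7]
gripper_width: 0.0191
gripper_force: 25.0
```

Emit:
{"fn": "apply_moves", "kwargs": {"targets": [[0, 0, 0, 0.002, 0, 0, 0], [0, 0, 0, 0.002, 0, 0, 0], [0, 0, 0, 0, 0, 0, 0]]}}

```text
time_s: 16.75
tcp_pos: [0.4571, -0.0849, 0.0868]
eef_rot: [180.0, 0.0, -6.0]
contact_force: [0.8, -0.4, -1.6]
gripper_width: 0.0194
gripper_force: 25.0
```

Emit:
{"fn": "apply_moves", "kwargs": {"targets": [[0, 0, 0, 0.002, 0, 0, 0], [0, 0, 0, 0.002, 0, 0, 0], [0, 0, 0, 0.002, 0, 0, 0], [0, 0, 0, 0, 0, 0, 0]]}}

```text
time_s: 17.08
tcp_pos: [0.457, -0.0849, 0.0807]
eef_rot: [180.0, 0.0, -6.0]
contact_force: [0.5, -1.3, -2.8]
gripper_width: 0.0196
gripper_force: 25.0
```

Emit:
{"fn": "apply_moves", "kwargs": {"targets": [[0, 0, 0, 0.002, 0, 0, 0], [0, 0, 0, 0.002, 0, 0, 0], [0, 0, 0, 0.002, 0, 0, 0], [0, 0, 0, 0, 0, 0, 0]]}}

```text
time_s: 17.42
tcp_pos: [0.457, -0.0849, 0.0747]
eef_rot: [180.0, 0.0, -6.0]
contact_force: [0.2, -0.7, -1.5]
gripper_width: 0.0193
gripper_force: 25.0
```

Emit:
{"fn": "apply_moves", "kwargs": {"targets": [[0, 0, 0, 0.001, 0, 0, 0], [0, 0, 0, 0.001, 0, 0, 0], [0, 0, 0, 0.0005, 0, 0, 0], [0, 0, 0, 0, 0, 0, 0]]}}

```text
time_s: 17.75
tcp_pos: [0.4571, -0.0849, 0.0725]
eef_rot: [180.0, 0.0, -6.0]
contact_force: [-0.2, -0.7, -1.4]
gripper_width: 0.0194
gripper_force: 25.0
```

Emit:
{"fn": "apply_moves", "kwargs": {"targets": [[0, 0, 0, 0.0008, 0, 0, 0], [0, 0, 0, 0, 0, 0, 0], [0, 0, 0, 0, 0, 0, 0]]}}

```text
time_s: 18.0
tcp_pos: [0.4571, -0.0849, 0.0717]
eef_rot: [180.0, 0.0, -6.0]
contact_force: [0.1, -0.6, -2.4]
gripper_width: 0.0197
gripper_force: 25.0
```

Emit:
{"fn": "apply_moves", "kwargs": {"targets": [[0, 0, 0, 0.0007, 0, 0, 0], [0, 0, 0, 0, 0, 0, 0], [0, 0, 0, 0, 0, 0, 0]]}}

```text
time_s: 18.25
tcp_pos: [0.4571, -0.0849, 0.071]
eef_rot: [-180.0, 0.0, -6.0]
contact_force: [0.1, -0.8, -1.4]
gripper_width: 0.0193
gripper_force: 25.0
```

Emit:
{"fn": "apply_moves", "kwargs": {"targets": [[0.45, 0, 0, 0, 0, 0, 0], [0.45, 0, 0, 0, 0, 0, 0], [0.45, 0, 0, 0, 0, 0, 0], [0.45, 0, 0, 0, 0, 0, 0], [0.45, 0, 0, 0, 0, 0, 0], [0.45, 0, 0, 0, 0, 0, 0], [0.45, 0, 0, 0, 0, 0, 0], [0.45, 0, 0, 0, 0, 0, 0], [0.45, 0, 0, 0, 0, 0, 0]]}}

```text
time_s: 19.0
tcp_pos: [0.4572, -0.0849, 0.0711]
eef_rot: [180.0, 0.0, -6.0]
contact_force: [-0.6, 0.5, 0.2]
gripper_width: 0.0398
gripper_force: 0.0
```

Released with 10 mm clear on each side. Next I lift straight up, move aside and check.

Emit:
{"fn": "apply_moves", "kwargs": {"targets": [[0.45, 0, 0, -0.01, 0, 0, 0], [0.45, 0, 0, -0.03, 0, 0, 0], [0.45, 0, 0, -0.035, 0, 0, 0], [0.45, 0, 0, -0.035, 0, 0, 0], [0.45, 0, -0.035, -0.01, 0, 0, 0], [0.45, 0, -0.035, 0, 0, 0, 0], [0.45, 0, -0.035, 0, 0, 0, 0], [0.45, 0, -0.035, 0, 0, 0, 0], [0.45, 0, -0.035, 0, 0, 0, 0], [0.45, 0, -0.035, 0, 0, 0, 0], [0.45, 0, 0, 0, 0, 0, 0], [0.45, 0, 0, 0, 0, 0, 0]]}}

```text
time_s: 20.0
tcp_pos: [0.479, 0.1257, 0.1908]
eef_rot: [180.0, 0.0, -5.8]
contact_force: [-1.2, -0.3, 0.1]
gripper_width: 0.0395
gripper_force: 0.0
```

Run:
```python
from h import *; from plant import *
s=get_state();print(s["time_s"],s["tcp_pos"],s["contact_force"])
c=capture("scene");t=capture("top");print("edges",edge(c),edge(t))
P=cloud(c)[130:190,255:310].reshape(-1,3);q=P[P[:,2]>.05];print("punch n",len(q),"top z",np.percentile(q[:,2],[90,99]),"xy top",q[q[:,2]>.08].mean(0)if len(q) else"","xy low",q[q[:,2]<.065].mean(0))
A=cv2.resize(c["frame"][130:270,200:340,::-1],(400,400),interpolation=cv2.INTER_CUBIC);B=cv2.resize(t["frame"][150:270,110:350,::-1],None,fx=1.65,fy=3.33)
B=cv2.resize(t["frame"][140:270,110:350,::-1],(400,217)); cv2.imwrite("pics/f.png",np.hstack([A,np.vstack([B,np.zeros((183,400,3),np.uint8)])]))
```

```text
20.0 [0.47897986 0.12565089 0.19081702] [-1.17006003 -0.32029484  0.08911621]
edges [np.float64(12.0), np.float64(12.0), np.float64(12.0), np.float64(11.0), np.float64(11.0)] [np.float64(13.0), np.float64(13.0), np.float64(12.0), np.float64(12.0), np.float64(12.0)]
punch n 189 top z [0.08914104 0.09032887] xy top [ 0.45913944 -0.08169077  0.08699294] xy low [ 0.46280817 -0.0807146   0.05773605]
```

View pics/f.png

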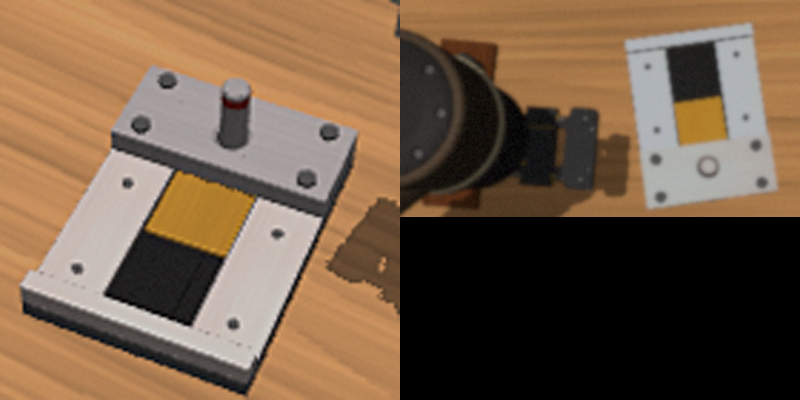

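The picture shows the punch upright in the hole at (234,115), with its top about 93–94 above the cutter's origin. The sheet's rear edge has not moved.

```bash
python3 -c "
from plant import *
print(close_job())"
```

```text
the job is handed in; nothing more can be done
None
```

I drew the sheet in until it stopped against the stop, pressing with about 14 N at most in the readings, stood the red-banded punch upright in the hole on the sheet, and handed the job in at about 20 s. My first try at gripping the punch missed but left it standing, and I never moved the arm against the doming punches or the mallet.

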